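Dispense a bearing bush from the parts wheel

TASK

The parts wheel on the turbo repair bench holds one round bearing bush among hex nuts, each in its own pocket. With the gate shut, turn the wheel by its bar knob until the bush's pocket sits over the drop hole; only then pull the gate open so that the bush drops into the catch tray below, and leave it lying there.

Things in the scene. Friction and masses are not known exactly. Their poses are not given: they have to be found in the camera images.
- bush_center (a point): Bearing bush: plain round brass tube upright in a wheel pocket, 24 mm outside diameter, 15 mm high, wide 17 mm bore, loose, about 35 g. Point: its centre, half-way up. It starts 45 to 75 degrees to one side or the other of the drop hole. Two other pockets hold brass hex nuts (18 mm over corners, 10 mm high, 6 mm hole). Bushes and nuts in the black bin near by do not belong to the job.
- wheel_top (a point): Parts wheel: twelve-sided aluminium disc, 184 mm across flats, 18 mm thick, lying 1 mm over a deck 70 mm above the table. Point: centre of its top face. Turns about the vertical axis here up to 3.1 rad either way, friction 0.06 N m, stays where left. Six open 28 mm square pockets, 60 degrees apart, centres 65 mm from the axis; the bush lags the pocket's centre by up to 2 mm.
- knob (a point): Black bar knob fixed on top of the wheel, on its axis: a bar 52 mm long, 16 mm thick, 40 mm high on a low boss. Point: on the wheel's axis, 28 mm above the wheel's top face and 18 mm below the bar's top, a good height to grip. Its y axis runs along the bar, x across it (grip across the 16 mm), z up. Turning the bar turns the wheel; one grasp suffices.
- drop_hole (a point): Hole in the dark square deck (210 mm wide) under the wheel, 65 mm from its axis, on the line from the axis to the gate post; the shut gate closes it. 56 mm wide across that line, 34 mm along it: the bush falls if its centre is within 14 mm of the hole's. Point: hole's centre at the deck's top, 70 mm above the table; y axis points to the wheel's axis, x across, z up.
- gate_post (a point): Black upright round post by which the gate is pulled, beside the deck: 18 mm diameter, 55 mm high, top 124 mm above the table. Point: on its axis, 24 mm below its top; 156 mm from the wheel's axis (91 mm beyond the hole) with the gate shut. y axis points to the wheel's axis. It moves level, straight outwards, with the gate.
- gate (a joint): Flat aluminium slide gate that closes the drop hole: 0 m shut (as at the start), 0.05 m fully open at its stop; grows as the post is pulled outwards, away from the wheel's axis. About 1.5 N of friction; stays where left. The bush drops once it is open by about 35 mm.
- tray (a point): Grey open catch tray on the table below hole and post, fixed to the dispenser: 110 mm (x) by 170 mm (y) outside, walls 4 mm thick and 30 mm high. Point: centre of its inner floor, 4 mm above the table, 115 mm from the wheel's axis on the line to the post; y axis points to the wheel's axis.
Mind the look-alikes: they are no part of the job. What is shaped like the part that bears bush_center but orange or pink is not meant.

How it is judged (in metres and radians):
On the way, in this order (a step that is already met when the one before it is completed fails the run):
1. the bush stands in the wheel over the drop hole (centre within 14 mm) with the gate still shut (horizontal distance between bush_center and drop_hole below 0.014 m and z of bush_center in the frame of drop_hole below 0.015 m and value of joint gate below 0.01 m), for 0.2 s.
2. the gate has been pulled open and the bush has dropped into the catch tray (value of joint gate above 0.025 m and z of bush_center in the frame of tray below 0.026 m and x of bush_center in the frame of tray between -0.055 and 0.055 m and y of bush_center in the frame of tray between -0.085 and 0.085 m), for 0.2 s.
At the end, for the whole second after the job is handed in: The bush lies at rest in the catch tray: its centre within the tray's outline (55 mm by 85 mm either side of its middle) and less than 26 mm above its floor (z of bush_center in the frame of tray below 0.026 m and x of bush_center in the frame of tray between -0.055 and 0.055 m and y of bush_center in the frame of tray between -0.085 and 0.085 m and linear speed of bush below 0.05 m/s); the robot touches nothing.
It fails at once if the gate is opened by more than 15 mm while the bush is still up in the wheel and not over the drop hole (centre more than 17 mm off) (value of joint gate above 0.015 m and z of bush_center in the frame of drop_hole above -0.005 m and horizontal distance between bush_center and drop_hole above 0.017 m).
It also fails if it takes over 38 s, if anything falls off the work surface, if the arm or the gripper's body presses on something with over 40 N, if the wrist force passes 120 N, or if a joint passes its speed limit or range.

ROBOT

A 6-joint arm with a two-finger parallel gripper is mounted at the origin on the work surface. World frame = base frame: x ahead of the robot, y to its left, z up, the work surface at z = 0. Lengths are in mm, angles in rad, forces in N, time in s.
With the tool pointing down it reaches from about 275 to 750 mm from the base axis. Payload 10.2 kg.
Tool frame: the origin (TCP) lies between the finger pads; the fingertips stand 17 mm ahead of it and the grasp point (between the pads) lies 2 mm behind it (tips_ahead is the distance from the TCP to the fingertips, in mm); z points along the fingers, y is the line along which they close (so a half turn about z gives the same grasp; the last joint's range is limited). The gripper opens to 85 mm and grips with 20 to 120 N. Pads are 22 mm wide; open, the fingers measure 114 mm over their backs; the gripper's body (76 mm by 85 mm) begins 54 mm behind the grasp point. The pads swing forward as they close: fully open they stand 13 mm farther back than shut.
Start: joints at [0.958, 0.313, 1.498, -0, 1.331, -0.223], TCP at [199.515, 485.618, 248.294] pointing down, gripper open.
Joint ranges: [-2.94, 2.94], [-0.97, 2.17], [0.19, 2.56], [-1.23, 4.37], [0.02, 3.11], [-2.88, 2.88]. Speed limits (rad/s): [2.39, 2.39, 3.01, 3.14, 3.14, 3.14].

INTERFACE

Orientations are given as a unit quaternion [w, x, y, z].
In Python, from rig import sense, capture, finish_job, boxes_of, tips_ahead gives the robot as it stands.
- The arm moves only by the tool drive_tool, never from a script. Its argument "commands" is text: rows parted by semicolons, each of 7 numbers parted by spaces: the shift along the world's x, y, z in units of 0.1 m (1.0 is 0.1 m), then the turn, a rotation vector about the world's x, y, z in units of pi/4 rad (1.0 is pi/4 rad), then the opening in per cent of the stroke, from 0 (shut) to 100 (fully open). A call has 1 to 20 rows; each row shifts and turns the commanded pose from where the row before left it; what a row does not reach is not made up. A row lasts 1/12 s, in which the tool goes at most 41.7 mm and 7.16 degrees, less where a joint would pass 70% of its speed; a pose out of reach is approached as far as the arm can. A call with a number of a shift or a turn outside -1 to 1 is refused whole. A call with a gripper value outside its range is refused whole. The fingers move at their own pace and stop on an object; "force" is the grip in N (left out, the last holds). Time passes only in rows, so rows that do not move let the fingers close. It gives the time, the measured TCP pose, the force, the opening and the grip force at its end, in the units of the state.
- sense(): the state, without advancing time (a new reading comes with each control period).
- capture(name): name is "scene" or "top" or "wrist"; returns a dict with "pixels" (400x640x3 uint8, blue, green, red), "fov_y" (degrees; the focal length in pixels is half the picture's height over the tangent of half this angle, whatever the lens; pixels are square), "cx", "cy" (the principal point, pixels), "k1" (the pictures are not rectified: a ray, as slopes to the right and down, at radius r is drawn at 1 + k1 r^2 times it, then the intrinsics apply), "position" and "attitude" of the camera in the world; the wrist camera has in their place "tool_from_camera" (4x4, takes a point from camera to tool coordinates, whose origin is the TCP and whose axes are the flange's). Camera axes: x right, y down, z forward; pixel columns grow to the right and rows downward; lengths in mm; the calibration is good to about 2 mm. A picture is of the moment at which its call begins: read the wrist's pose just before it. There is no depth.
- finish_job(): hands the job in; it is judged then, once.
Trained networks look in a picture, given as the dict that the camera call returned (one of the last four; its "shot" number tells which), for a name from the list of things; names that differ only in an ending like _2 or _b are one class to them, and where a whole thing is asked for, a point or a joint stands for the part that bears it (a point fixed in the world has none). Each returns a list of dicts, best first, with "confidence" (0 to 1); they miss things now and then, are a little off and sometimes report something else, mostly with a low value. They report only what shows in the picture. A call takes as long as a camera call. They do not tell look-alikes from the thing itself.
- boxes_of(picture, name): "position" ([column, row] in pixels, amid what is visible of it).
The state is a dict: "time_s": time; "joints": joint angles; "dq": joint speeds; "tau": joint torques, N m; "eef_pos": TCP position; "ee_rot": TCP orientation; "force": force on the tool from outside, world axes, zero at the start; "wrist_torque": the same for the moment, N m; "grip_width": opening from 0.0 (shut) to 1.0 (fully open); "grip_force": force on a finger pad.
Only numpy, scipy, OpenCV 4.12 (cv2) and the standard library are available. Lean on these libraries where they do the work, as an engineer would, in place of code of your own. Each camera call takes 0.05 s, during which the arm holds its last target. There are 200 camera calls.

## Working session

There is one attempt and no reset: what is moved stays moved. The work goes in short steps, Python scripts to look and compute and a tool call to move; the robot and the scene stay as the last step left them, time stands still between calls to the robot, and variables do not carry over. Pictures are saved under pics/ and viewed, at most 10 in all, crops included, and the job is handed in when it is done.

Besides the shell and the picture viewer there is one more tool, called after "Request:" as a command line: name --argument value ..., lists and objects as JSON in quotes. drive_tool: Moves the arm, as the interface text tells. Shifts and turns lie within -1 to 1; 1 stands for 0.1 m of shift or pi/4 rad of turn. Its arguments: {"type":"object","properties":{"commands":{"type":"string"},"force":{"type":"number"}},"required":["commands"]}

```bash
mkdir -p pics; cat > h.py <<'E'
import numpy as np, cv2
from rig import *
from scipy.spatial.transform import Rotation as R
def q(a):
    a=np.array(a,float)
    return a if a.shape==(3,3) else R.from_quat([a[1],a[2],a[3],a[0]]).as_matrix()
def cam(p,s=None):
    f=200/np.tan(np.radians(p['fov_y'])/2)
    if 'position' in p: return f,q(p['attitude']),np.array(p['position'],float)
    T=np.array(p['tool_from_camera']); A=q(s['ee_rot'])
    return f,A@T[:3,:3],A@T[:3,3]+np.array(s['eef_pos'])
def ray(p,uv,z,s=None):
    f,A,t=cam(p,s); K=np.array([[f,0,p['cx']],[0,f,p['cy']],[0,0,1]])
    d=cv2.undistortPoints(np.array([[uv]],float),K,np.array([p['k1'],0,0,0,0.]))[0,0]
    # r in formula is undistorted radius (same as OpenCV model)
    v=A@np.array([d[0],d[1],1]); return t+v*(z-t[2])/v[2]
def proj(p,X,s=None):
    f,A,t=cam(p,s); c=A.T@(np.array(X,float)-t); x=c[:2]/c[2]; x=x*(1+p['k1']*(x@x))
    return x*f+[p['cx'],p['cy']]
E
python3 - <<'E'
from h import *
H={'bush_center':81,'wheel_top':89,'knob':117,'gate_post':100,'drop_hole':70,'tray':4,'gate':70}
s=sense();print(s['time_s'],s['eef_pos'],s['ee_rot'],s['force'])
ims=[]
for n in ['scene','top']:
    p=capture(n);cv2.imwrite(f'pics/{n}.png',p['pixels']);print(n,p['position'],p['fov_y'])
    for k,z in H.items():
        for b in boxes_of(p,k)[:6]: print(k,np.round(b['position']),round(b['confidence'],2),ray(p,b['position'],z).round())
E
```

```text
0.0 [199.38120905 485.42568753 247.71433967] [-2.70092352e-04  1.93662924e-01  9.81067917e-01 -5.84459218e-04] [-0.27443969 -1.01832169 -0.09891109]
scene [938.39504649  97.25909994 664.89451693] 48.748162985428095
bush_center [402. 300.] 0.71 [705. 171.  81.]
bush_center [318. 309.] 0.69 [744.  62.  81.]
bush_center [370. 325.] 0.6 [749. 134.  81.]
bush_center [308. 218.] 0.5 [610.  15.  81.]
wheel_top [339. 193.] 0.67 [559.  52.  89.]
knob [334. 193.] 0.83 [578.  48. 117.]
knob [278. 227.] 0.32 [654. -17. 117.]
gate_post [249. 196.] 0.8 [605. -79. 100.]
drop_hole [280. 226.] 0.98 [628. -25.  70.]
tray [280. 227.] 0.76 [595. -37.   4.]
gate [253. 200.] 0.73 [593. -80.  70.]
top [535.57086798  27.92665882 739.60463937] 52.94865369361267
bush_center [308. 147.] 0.71 [699.  59.  81.]
bush_center [269. 144.] 0.64 [705. 126.  81.]
bush_center [335. 199.] 0.47 [609.  17.  81.]
bush_center [245. 169.] 0.47 [663. 166.  81.]
wheel_top [320. 232.] 0.69 [556.  42.  89.]
knob [313. 234.] 0.88 [551.  52. 117.]
knob [388. 209.] 0.6 [589. -65. 117.]
gate_post [388. 209.] 0.56 [590. -67. 100.]
drop_hole [357. 222.] 0.69 [572. -19.  70.]
tray [355. 223.] 0.97 [574. -21.   4.]
gate [386. 208.] 0.71 [595. -69.  70.]
```

View pics/top.png

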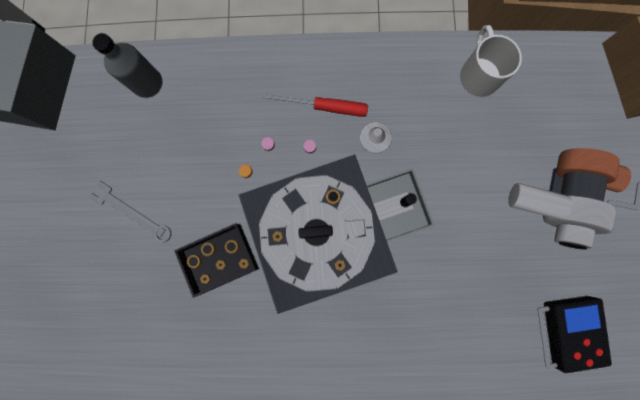

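View pics/scene.png

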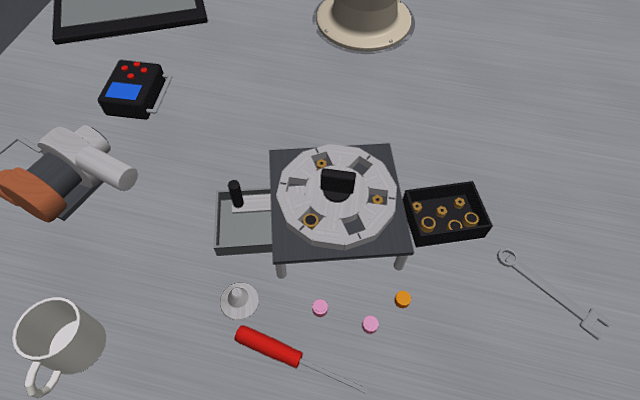

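The top view shows the wheel centred near (317,233) with its knob bar nearly horizontal in the picture, and the post top near (408,200). Bush candidates:
- Brass ring (333,197): large bore and sitting in a wheel pocket, so it fits.
- (277,237) and (340,265): small-hole nuts.
- (308,147), (269,144) and (245,169): pink and orange look-alikes.
- The rings in the black bin at the lower left: not part of the job.

I'll confirm with a crop.

```bash
python3 - <<'E'
from h import *
im=cv2.imread('pics/top.png')[150:320,230:440]
cv2.imwrite('pics/crop.png',cv2.resize(im,None,fx=3.5,fy=3.5,interpolation=cv2.INTER_CUBIC))
p=capture('top')
for n,uv,z in [('bush',(333,197),89),('wheel',(317,233),89),('posttop',(408,200),124),('nutA',(277,237),81),('nutB',(340,265),81),
 ('d1',(355,155),70),('d2',(397,272),70),('d3',(279,313),70),('d4',(240,194),70)]: print(n,ray(p,uv,z).round(1))
s=sense(); print(q(s['ee_rot']).round(3),s['joints'])
E
```

```text
bush [612.4  19.9  89. ]
wheel [554.3  46.9  89. ]
posttop [601.5 -95.  124. ]
nutA [549.  112.9  81. ]
nutB [502.   10.6  81. ]
d1 [685.7 -19.1  70. ]
d2 [488.4 -83.3  70. ]
d3 [424.5 112.   70. ]
d4 [622.8 176.9  70. ]
[[-0.925  0.38   0.   ]
 [ 0.38   0.925  0.   ]
 [ 0.     0.    -1.   ]] [ 9.57622881e-01  3.12879740e-01  1.49769085e+00  2.87761343e-05
  1.33097526e+00 -2.23412385e-01]
```

View pics/crop.png

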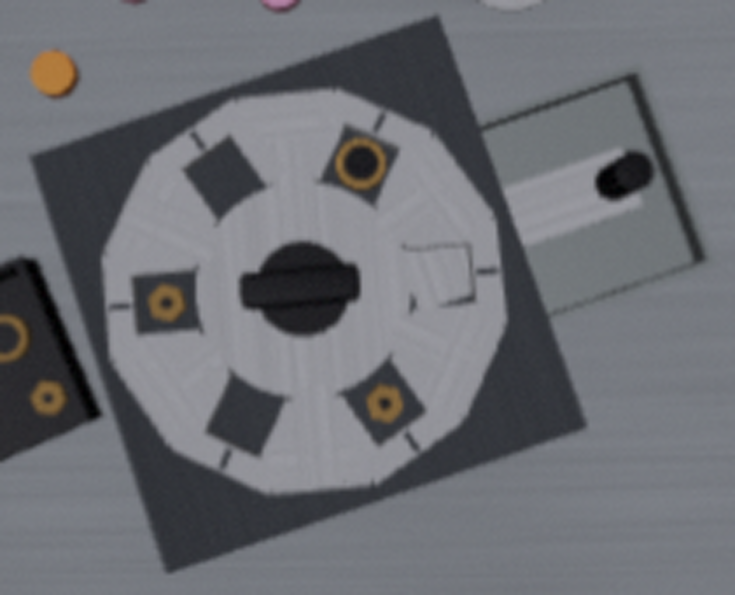

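The crop confirms it: the wide-bore ring at crop (360,163), top (333,197), is the bush. The bar is at about -84.5° in the world, the bush at about -25° and the gate line at about -72°, so the wheel turns about -47°. I'll go above the knob.

Request:
drive_tool --commands "0.2 -0.24 0 0 0 -0.077 100;0.2 -0.24 0 0 0 -0.077 100;0.2 -0.24 0 0 0 -0.077 100;0.2 -0.24 0 0 0 -0.077 100;0.2 -0.24 0 0 0 -0.077 100;0.2 -0.24 0 0 0 -0.077 100;0.2 -0.24 0 0 0 -0.077 100;0.2 -0.24 0 0 0 -0.077 100;0.2 -0.24 0 0 0 -0.077 100;0.2 -0.24 0 0 0 -0.077 100;0.2 -0.24 0 0 0 -0.077 100;0.2 -0.24 0 0 0 -0.077 100;0.2 -0.24 0 0 0 -0.077 100;0.2 -0.24 0 0 0 -0.077 100;0.2 -0.24 0 0 0 -0.077 100;0.2 -0.24 0 0 0 -0.077 100;0.2 -0.25 0 0 0 -0.077 100;0.15 -0.25 0 0 0 -0.077 100;0 0 0 0 0 0 100"

```text
time_s: 2.43
eef_pos: [556.5, 47.6, 247.7]
ee_rot: [0.0, 0.676, 0.737, -0.0]
force: [0.5, 0.5, 0.1]
grip_width: 0.999
grip_force: 0.0
```

```bash
python3 - <<'E'
from h import *
s=sense(); p=capture('wrist'); cv2.imwrite('pics/wrist1.png',p['pixels'])
A=q(s['ee_rot']); print(s['time_s'],s['eef_pos'],np.degrees(np.arctan2(A[1,1],A[0,1])),A[:,2].round(3))
for k,z in {'bush_center':81,'wheel_top':89,'knob':117,'gate_post':100,'drop_hole':70}.items():
    for b in boxes_of(p,k)[:3]: print(k,np.round(b['position']),round(b['confidence'],2),ray(p,b['position'],z,s).round())
E
```

```text
2.4333 [556.45858884  47.58321752 247.67230657] 4.8898764265302965 [ 0.    -0.001 -1.   ]
bush_center [370. 208.] 0.96 [612.  21.  81.]
bush_center [453. 164.] 0.84 [687.  73.  81.]
bush_center [468. 103.] 0.84 [690. 132.  81.]
wheel_top [317. 178.] 0.77 [555.  49.  89.]
knob [314. 174.] 0.79 [552.  59. 117.]
gate_post [343. 288.] 0.75 [591. -64. 100.]
drop_hole [356. 150.] 0.88 [591.  78.  70.]
```

View pics/wrist1.png

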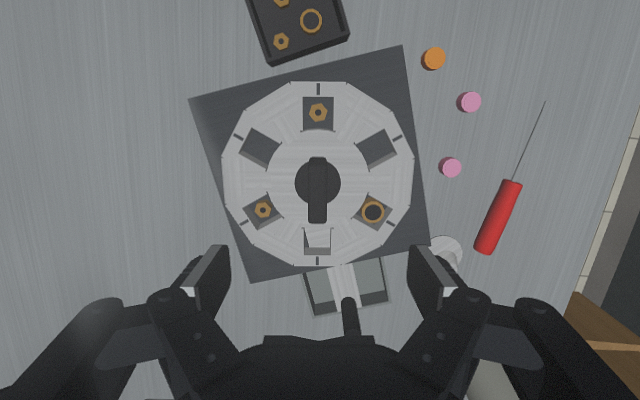

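The wrist view shows the knob bar vertical at (317,190), the bush at (373,212), the pocket marks at (318,88) and (317,260), and the post at (348,310).

```bash
python3 - <<'E'
from h import *
s=sense(); p=capture('wrist')
for n,uv,z in [('m1',(318,88),89),('m2',(317,260),89),('bar1',(317,157),135),('bar2',(317,222),135),('bush',(373,212),89),('postop',(348,302),124),('d1',(188,99),70),('d2',(402,45),70),('d3',(431,242),70),('d4',(250,283),70)]:print(n,ray(p,uv,z,s).round(1))
E
```

```text
m1 [545.7 137.   89. ]
m2 [560.5 -33.8  89. ]
bar1 [550.   82.6 135. ]
bar2 [555.   27.4 135. ]
bush [611.5  24.9  89. ]
postop [593.  -57.3 124. ]
d1 [421.  116.8  70. ]
d2 [619.4 183.4  70. ]
d3 [685.2 -10.8  70. ]
d4 [487.1 -81.2  70. ]
```

Request:
drive_tool --commands "-0.025 0.025 -0.25 0 0 0.005 60;0 0 -0.3 0 0 0 60;0 0 -0.3 0 0 0 60;0 0 -0.3 0 0 0 60;0 0 -0.15 0 0 0 60;0 0 0 0 0 0 60;0 0 0 0 0 0 0;0 0 0 0 0 0 0;0 0 0 0 0 0 0;0 0 0 0 0 0 0;0 0 0 0 0 0 0;0 0 0 0 0 0 0" --force 40

```text
time_s: 3.78
eef_pos: [554.5, 54.6, 120.3]
ee_rot: [0.003, 0.672, 0.74, 0.003]
force: [13.1, 4.5, -2.0]
grip_width: 0.182
grip_force: 40.6
```

Request:
drive_tool --commands "0 0 0 0 0 -0.087 0;0 0 0 0 0 -0.087 0;0 0 0 0 0 -0.087 0;0 0 0 0 0 -0.087 0;0 0 0 0 0 -0.087 0;0 0 0 0 0 -0.087 0;0 0 0 0 0 -0.087 0;0 0 0 0 0 -0.087 0;0 0 0 0 0 -0.087 0;0 0 0 0 0 -0.087 0;0 0 0 0 0 -0.087 0;0 0 0 0 0 -0.087 0;0 0 0 0 0 0 0;0 0 0 0 0 0 0"

```text
time_s: 4.95
eef_pos: [559.8, 52.9, 120.4]
ee_rot: [0.005, 0.912, 0.41, 0.01]
force: [46.1, -3.3, -24.0]
grip_width: 0.183
grip_force: 44.1
```

```bash
python3 - <<'E'
from h import *
s=sense(); p=capture('top'); A=q(s['ee_rot']); print(s['time_s'],s['eef_pos'],np.degrees(np.arctan2(A[1,1],A[0,1])),A[:,2].round(3),s['force'],s['grip_width'])
cv2.imwrite('pics/top2.png',cv2.resize(p['pixels'][130:330,220:460],None,fx=3,fy=3))
for b in boxes_of(p,'bush_center'): print(np.round(b['position']),round(b['confidence'],2),ray(p,b['position'],81).round())
E
```

```text
4.95 [559.76131234  52.93939403 120.41117096] -41.56009166946279 [ 0.023 -0.001 -1.   ] [ 46.12872795  -3.29316033 -23.98728553] 0.1828120557692013
[266. 144.] 0.59 [706. 131.  81.]
[242. 166.] 0.52 [668. 172.  81.]
[311. 148.] 0.48 [696.  55.  81.]
```

View pics/top2.png

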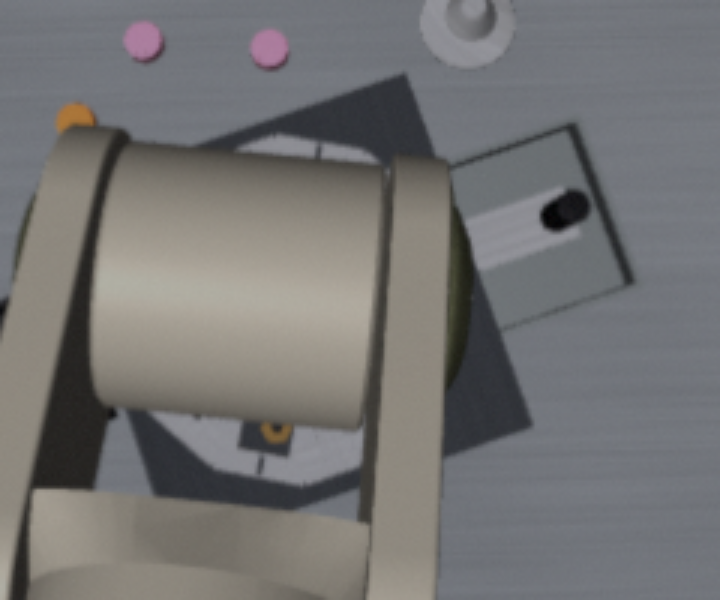

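The top view shows the wheel turned, with its marks now at crop (318,152) and (262,465); the arm hides the bush. I'll release, rise and check with the wrist camera.

Request:
drive_tool --commands "0 0 0 0 0 0 60;0 0 0 0 0 0 60;0 0 0 0 0 0 60;0 0 0 0 0 0 60;0 0 0.3 0 0 0 60;0 0 0.4 0 0 0 60;0 0 0.4 0 0 0 60;0 0 0.2 0 0 0 60;0 0 0 0 0 0 60"

```text
time_s: 5.8
eef_pos: [553.3, 54.2, 253.8]
ee_rot: [0.002, 0.912, 0.411, 0.004]
force: [-0.1, -0.0, 0.5]
grip_width: 0.599
grip_force: 0.0
```

```bash
python3 - <<'E'
from h import *
s=sense(); p=capture('wrist'); cv2.imwrite('pics/wrist2.png',p['pixels'])
A=q(s['ee_rot']); print(s['time_s'],s['eef_pos'],np.degrees(np.arctan2(A[1,1],A[0,1])),A[:,2].round(3),s['force'])
for k,z in {'bush_center':81,'wheel_top':89,'gate_post':100}.items():
    for b in boxes_of(p,k)[:3]: print(k,np.round(b['position']),round(b['confidence'],2),ray(p,b['position'],z,s).round())
print(proj(p,[554+65*np.cos(np.radians(-71.6)),50+65*np.sin(np.radians(-71.6)),81],s))
E
```

```text
5.8 [553.29329804  54.15624461 253.77816172] -41.44159265363093 [ 0.009 -0.001 -1.   ] [-0.11522204 -0.0499428   0.47255016]
bush_center [322.  12.] 0.87 [657. 164.  81.]
bush_center [421.  73.] 0.69 [694.  64.  81.]
bush_center [381.  11.] 0.6 [698. 130.  81.]
wheel_top [322. 179.] 0.69 [559.  51.  89.]
gate_post [432. 242.] 0.93 [601. -70. 100.]
[372.88270285 211.0093379 ]
```

View pics/wrist2.png

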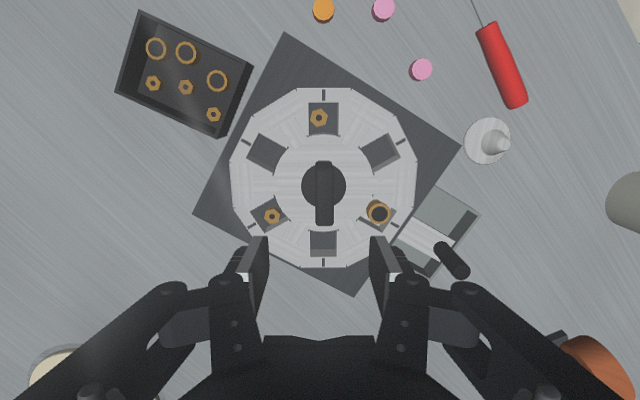

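The wrist view shows the bush at (377,212), now on the line from the knob to the post at (445,250), with marks at (323,95) and (323,262). I'll check the angles.

```bash
python3 - <<'E'
from h import *
s=sense(); p=capture('wrist'); r=lambda u,z:ray(p,u,z,s)[:2]
m1,m2=r((323,95),89),r((323,262),89); c=(m1+m2)/2
d=[r(u,70) for u in [(284,32),(462,147),(355,297),(192,213)]]
a=lambda v:np.degrees(np.arctan2(v[1],v[0])).round(1)
print('c',c,np.mean(d,0),'bar',a(m2-m1),'bush',r((377,214),81)-c,a(r((377,214),81)-c))
print('deck',a(d[1]-d[0]),a(d[2]-d[3]),a(d[2]-d[1])+90,a(d[3]-d[0])+90)
b,t=r((437,243),100),r((432,248),124); print('post base-ish/top',b,t)
im=p['pixels'][180:290,330:490];cv2.imwrite('pics/w3.png',cv2.resize(im,None,fx=5,fy=5))
for n in [0.156,0.1]: print(proj(p,[c[0]+156*np.cos(np.radians(-71.6)),c[1]+156*np.sin(np.radians(-71.6)),124 if n==.156 else 76],s))
E
```

```text
c [552.42340693  47.47124774] [552.52250282  46.69148235] bar -131.3 bush [ 20.01112135 -61.39056132] -71.9
deck -72.2 -71.8 -71.69999999999999 -72.30000000000001
post base-ish/top [599.99567769 -69.95575602] [593.64538682 -55.45675044]
[466.14855078 275.07711496]
[446.01987835 251.42443861]
```

View pics/w3.png

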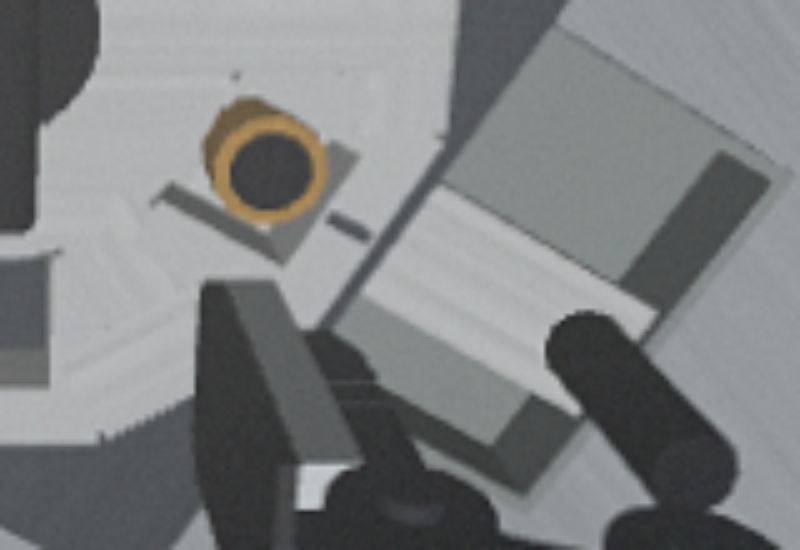

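The enlarged view shows the bush at crop (265,160), inside the square pocket with corners at about (237,75), (155,200), (280,262) and (355,155). The light floor is the shut gate. The post top is at crop (697,475). I'll check the bush offset, then move above the post.

```bash
python3 - <<'E'
from h import *
s=sense(); p=capture('wrist'); r=lambda u,z:ray(p,(330+u[0]/5,180+u[1]/5),z,s)[:2]
c=np.array([552.5,47.2]);u=np.array([np.cos(np.radians(-72)),np.sin(np.radians(-72))])
for n,w,z in [('pocket',(257,173),89),('bushtop',(272,170),85),('mark',(348,227),89),('posttop',(697,475),124)]:
    v=r(w,z)-c; print(n,v.round(1),'along',v@u,'across',u[0]*v[1]-u[1]*v[0])
E
```

```text
pocket [ 23.6 -61.2] along 65.51790692447882 across 3.4947345491933923
bushtop [ 25.9 -64.4] along 69.29957788101206 across 4.73388709670818
mark [ 30.2 -82.7] along 87.95630179314519 across 3.188474869614467
posttop [  51.5 -149.7] along 158.31615657720343 across 2.720378975651535
```

Request:
drive_tool --commands "0.083 -0.259 0 0 0 -0.113 60;0.083 -0.259 0 0 0 -0.113 60;0.083 -0.259 0 0 0 -0.113 60;0.083 -0.259 0 0 0 -0.113 60;0.083 -0.259 0 0 0 -0.113 60;0.083 -0.259 0 0 0 -0.113 60;0 0 0 0 0 0 60;0 0 0 0 0 0 60"

```text
time_s: 6.77
eef_pos: [601.6, -102.2, 246.9]
ee_rot: [-0.001, 0.988, 0.156, -0.001]
force: [-0.3, 0.4, 0.6]
grip_width: 0.602
grip_force: 0.0
```

```bash
python3 - <<'E'
from h import *
s=sense(); p=capture('wrist'); cv2.imwrite('pics/wrist4.png',p['pixels'])
A=q(s['ee_rot']); print(s['time_s'],s['eef_pos'],np.degrees(np.arctan2(A[1,1],A[0,1])),A[:,2].round(3),s['force'])
for k,z in {'bush_center':81,'wheel_top':89,'gate_post':100}.items():
    for b in boxes_of(p,k)[:3]: print(k,np.round(b['position']),round(b['confidence'],2),ray(p,b['position'],z,s).round())
print(proj(p,[603,-101,124],s),proj(p,[603,-101,76],s))
E
```

```text
6.7667 [ 601.61406925 -102.15624821  246.91478039] -72.03017865405772 [-0.002  0.001 -1.   ] [-0.29253149  0.35607965  0.58873432]
bush_center [213.  19.] 0.83 [711.  28.  81.]
bush_center [99. 32.] 0.83 [671. 125.  81.]
bush_center [228. 173.] 0.66 [581. -16.  81.]
wheel_top [160. 172.] 0.93 [564.  45.  89.]
gate_post [300. 176.] 0.56 [605. -84. 100.]
[315.97606723 189.76250327] [316.44849536 176.7359501 ]
```

View pics/wrist4.png

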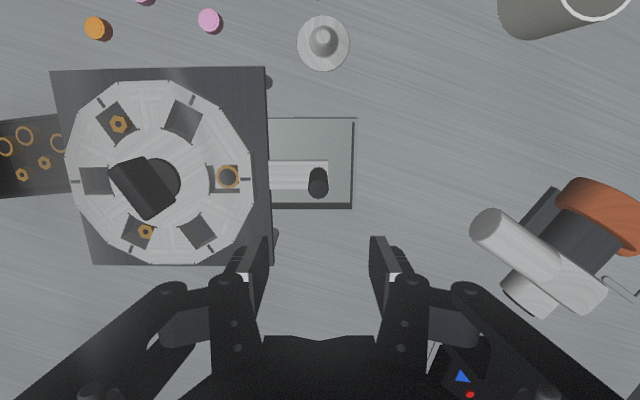

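The wrist view shows the bush at (228,177) in its pocket, in line with the post (base 318,172, top 318,190) and matching the prediction. I'll go down, close on the post and pull.

Request:
drive_tool --commands "0.01 0.01 -0.3 0 0 0 60;0 0 -0.35 0 0 0 60;0 0 -0.35 0 0 0 60;0 0 -0.3 0 0 0 60;0 0 -0.15 0 0 0 60;0 0 0 0 0 0 60;0 0 0 0 0 0 0;0 0 0 0 0 0 0;0 0 0 0 0 0 0;0 0 0 0 0 0 0;0 0 0 0 0 0 0" --force 30

```text
time_s: 7.88
eef_pos: [603.7, -100.7, 105.2]
ee_rot: [0.001, 0.988, 0.157, 0.002]
force: [1.2, -0.4, 7.4]
grip_width: 0.203
grip_force: 30.1
```

Request:
drive_tool --commands "0.018 -0.057 0 0 0 0 0;0.018 -0.057 0 0 0 0 0;0.018 -0.057 0 0 0 0 0;0.018 -0.057 0 0 0 0 0;0.018 -0.057 0 0 0 0 0;0.018 -0.057 0 0 0 0 0;0.018 -0.057 0 0 0 0 0;0.018 -0.057 0 0 0 0 0;0 0 0 0 0 0 0;0 0 0 0 0 0 0;0 0 0 0 0 0 0"

```text
time_s: 8.8
eef_pos: [618.6, -146.2, 105.3]
ee_rot: [0.001, 0.988, 0.157, 0.002]
force: [3.8, -0.0, 5.1]
grip_width: 0.204
grip_force: 30.0
```

```bash
python3 - <<'E'
from h import *
s=sense(); p=capture('top'); print(s['time_s'],s['eef_pos'],s['grip_width'],s['force'])
a=p['pixels'][130:330,220:460]; b=capture('scene')['pixels'][130:280,190:430]
cv2.imwrite('pics/c5.png',np.vstack([cv2.resize(a,(432,360)),cv2.resize(b,(432,230))]))
E
```

```text
8.8 [ 618.5930208  -146.23231762  105.25322329] 0.20428472111461146 [ 3.75560564 -0.01950095  5.08647929]
```

View pics/c5.png

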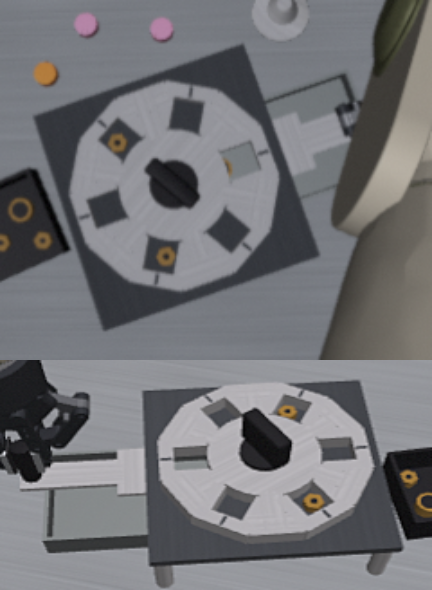

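The gate is open and the pocket over the hole is empty. Part of the bush shows deeper down, at top crop (226,166), lying in the tray. I'll release and retreat.

Request:
drive_tool --commands "0 0 0 0 0 0 60;0 0 0 0 0 0 60;0 0 0 0 0 0 60;0 0 0 0 0 0 60;0 0 0.3 0 0 0 60;0 0 0.4 0 0 0 60;0 0 0.4 0 0 0 60;0 0 0.2 0 0 0 60;0 0 0 0 0 0 60;0 0 0 0 0 0 60;0 0 0 0 0 0 60"

```text
time_s: 9.82
eef_pos: [616.7, -145.7, 231.7]
ee_rot: [-0.001, 0.988, 0.157, -0.001]
force: [-0.7, 0.5, -1.2]
grip_width: 0.601
grip_force: 0.0
```

```bash
python3 - <<'E'
from h import *
s=sense(); p=capture('top'); print(s['time_s'],s['eef_pos'],s['force'])
for b in boxes_of(p,'bush_center'): print(np.round(b['position']),round(b['confidence'],2),ray(p,b['position'],12).round())
print('edge',ray(p,(345,221.7),12).round(),'axis ~555,47; tray centre ~',[555+115*.309,47-115*.951])
print(ray(p,(345,221.7),77).round())
E
```

```text
9.8167 [ 616.72210887 -145.68898194  231.71208956] [-0.66101267  0.50375025 -1.19903835]
[267. 144.] 0.68 [722. 139.  12.]
[243. 171.] 0.68 [674. 184.  12.]
edge [576.  -2.  12.] axis ~555,47; tray centre ~ [590.535, -62.364999999999995]
[572.   1.  77.]
```

```bash
python3 - <<'E'
from h import *
s=sense(); p=capture('top'); w=capture('wrist')
u=proj(w,[575,-15,40],s); print(u,proj(p,[575,-15,40])); x,y=np.clip(u.astype(int),[70,60],[570,340])
a=p['pixels'][190:270,300:400]; b=w['pixels'][y-60:y+60,x-70:x+80]
cv2.imwrite('pics/c6.png',np.hstack([cv2.resize(a,(400,320),interpolation=2),cv2.resize(b,(400,320),interpolation=2)]))
E
```

```text
[190.32787841 173.18523462] [353.17931662 221.27259544]
```

View pics/c6.png

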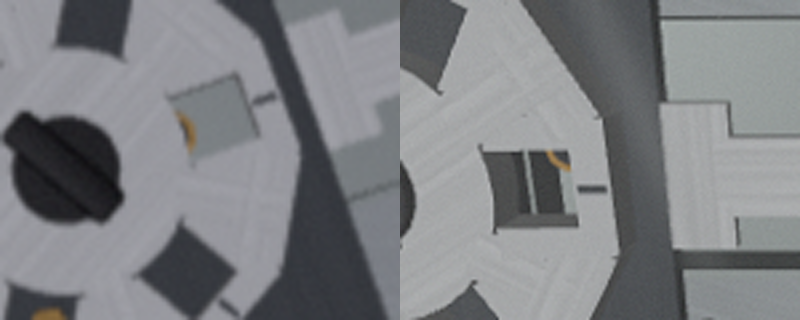

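The left crop shows the bush deep below the pocket on the tray floor. The right crop shows it inside the tray's inner wall, at about (557,158).

```bash
python3 -c "
from rig import *
print(finish_job())"
```

```text
the job is handed in; nothing more can be done
None
```

The bush was turned over the drop hole with the gate shut, dropped into the catch tray when the gate was pulled open, and left lying there; I handed the job in at about 10 s, and no verdict came back.

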